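Purge a spray nozzle into the catch cup with the dead-man lever

ROBOT

A 6-joint arm with a two-finger parallel gripper is mounted at the origin on a cart in front of the work surface, level with it; the furniture and walls round the work are solid. World frame = base frame: x ahead of the robot, y to its left, z up, the work surface at z = 0. Lengths are in m, angles in rad, forces in N, time in s.
With the tool pointing down it reaches from about 0.35 to 0.975 m from the base axis. Payload 4.9 kg.
Tool frame: the origin (TCP) lies on the mounting face of the last link; the fingertips stand 173 mm ahead of it and the grasp point (between the pads) lies 155 mm ahead of it; z points along the fingers, y is the line along which they close (so a half turn about z gives the same grasp; the last joint's range is limited). The gripper opens to 85 mm and grips with 20 to 120 N. Pads are 22 mm wide; open, the fingers measure 114 mm over their backs; the gripper's body (76 mm by 85 mm) begins 54 mm behind the grasp point. The pads swing forward as they close: fully open they stand 13 mm farther back than shut.
Start: joints at [1.147, 0.053, 1.613, -0, 1.476, -0.119], TCP at [0.188, 0.596, 0.405] pointing down, gripper open.
Joint ranges: [-3.01, 3.01], [-1.01, 2.22], [0.06, 2.58], [-1.02, 4.17], [0.09, 2.62], [-3.14, 3.14]. Speed limits (rad/s): [2.57, 2.57, 3.14, 3.14, 3.14, 3.14].

INTERFACE

Orientations are given as a rotation vector (axis times angle).
In Python, from station import monitor, eyes, finish_job gives the robot as it stands. The module is installed in compiled form; this text tells all that it offers.
- The arm moves only by the tool step_arm, never from a script. Its argument "commands" is a list of rows, each a list of 3 entries, a list of its own where there are three numbers: the opening in per cent of the stroke, from 0 (shut) to 100 (fully open), then the shift along the tool's x, y, z in mm, then the turn about the tool's z in degrees. In form: [[hand, [x, y, z], yaw], ...]. A call has 1 to 12 rows; each row is the pose to reach, as a shift and turn from the pose commanded when the call began, along the tool's axes at that moment; what a row does not reach only later rows make up. A row lasts 1/8 s, in which the tool goes at most 62.5 mm and 10.7 degrees, less where a joint would pass 70% of its speed; a pose out of reach is approached as far as the arm can. A call with a gripper value outside its range is refused whole. The fingers move at their own pace and stop on an object; "squeeze" is the grip in N (left out, the last holds). Time passes only in rows, so rows that repeat a pose let the fingers close. It gives the time, the measured TCP pose, the force, the opening and the grip force at its end, in the units of the state.
- monitor.get_obs(): the state, without advancing time (a new reading comes with each control period).
- eyes.get_image(name): name is "scene" or "top" or "wrist"; returns the picture (384x512x3 uint8, red, green, blue); there is no depth.
- eyes.camera_info(name): a dict with "camera_matrix" (3x3 intrinsics, pixels), "extrinsics" (4x4, takes a point from camera to world coordinates). Camera axes: x right, y down, z forward; pixel columns grow to the right and rows downward; lengths in m; the calibration is good to about 2 mm. A picture is of the moment at which its call begins: read the wrist's pose just before it. camera_info takes no time and is no camera call; for the wrist camera it gives the pose at the moment of the call.
- finish_job(): hands the job in; it is judged then, once.
The state is a dict: "t": time; "q": joint angles; "dq": joint speeds; "effort": joint torques, N m; "tool_pos": TCP position; "tool_rot": TCP orientation; "contact_force": force on the tool from outside, world axes, zero at the start; "wrist_torque": the same for the moment, N m; "opening": finger opening in m; "grip_force": force on a finger pad.
Only numpy, scipy, OpenCV 4.12 (cv2) and the standard library are available. Lean on these libraries where they do the work, as an engineer would, in place of code of your own. Each camera call takes 0.05 s, during which the arm holds its last target. There are 200 camera calls.

TASK

On the nozzle purge stand, first turn the brass swivel nozzle by its wing grip until its spout points at the middle of the catch cup, and let go of it. Only then press the spring-loaded valve lever down with the fingers until the tongue at its end is level with the tip of the set pointer on the post, and keep holding it steadily at that height: the program finishes while still holding the lever there. Leave the pointer, the cup and the things lying around where they are.

Things in the scene. Friction and masses are not known exactly. Their poses are not given: they have to be found in the camera images.
- stand: fixed nozzle purge stand: dark steel base plate 360 x 110 x 12 mm, y from -200 to +160 mm of the origin; origin on the bench top, y along the plate, z up; turned -0.25 to 0.15 rad. Along y: nozzle at +120 mm, aluminium valve block (56 x 60 mm, top 66 mm over the bench) at 0, lever from the block towards -y, gauge post (top 124 mm over the bench) at -180 mm
- nozzle_grip (a point): middle of the wing grip on top of the nozzle, on its turning axis, 116 mm above the bench. The wing is a flat aluminium bar 46 mm long along this frame's x, 16 mm thick along y; its top is 13 mm above this point and its foot 21 mm below, on a brass head 40 mm across. The frame turns with the nozzle: +x is the direction of the spout, z is up
- nozzle_tip (a point): end of the spout, 55 mm from the turning axis, 82 mm above the bench
- cup_rim (a point): centre of the mouth of the catch cup, a loose clear measuring cup with grey contents, 88 mm across and 82 mm high, standing on the bench beyond the nozzle end of the stand, 140 to 170 mm from the nozzle's axis; this point is 82 mm above the bench
- lever: pivot of the valve lever (on the hinge, 85 mm above the bench, at y = -20 mm on the stand). The steel lever runs along its own -y (the stand's -y), at rest rising 0.18 rad, and swings down up to 0.36 rad against a return spring; let go, it springs back up. Pushing at the middle of the pad takes about 3 N at first and 10 N at the bottom
- lever_pad (a point): middle of the top face of the black rubber pad near the lever's end, the place to press: 38 mm wide across the lever, 46 mm along it, 100 mm from the pivot, 113 mm above the bench at rest; the frame is the lever's (x across, -y along it)
- lever_tongue (a point): tip of the small flat steel tongue at the lever's end, 132 mm from the pivot, 12 mm wide and 3 mm thick; 109 mm above the bench at rest, 61 mm when fully down
- pointer_tip (a point): tip of the flat steel pointer (12 mm wide, 3 mm thick) on the sliding collar of the gauge post; it points at the lever's tongue, about 5 mm beyond it, and is set at a height between 74 and 94 mm above the bench, different each time. z is up
- screwdriver: bystander: black-handled screwdriver lying on the bench beyond the gauge-post end of the stand, to its right, 189 mm long, origin at its middle underneath
- tape_rule: bystander: tape measure standing on the bench to the left, 36 x 81 x 61 mm, origin at the centre of its underside
- tape_roll: bystander: roll of masking tape lying flat behind the stand, 104 mm across, 36 mm high, origin at the centre of its underside
- nozzle: the swivel nozzle; origin on its axis at the foot of the brass head, 70 mm above the bench, x along the spout, z up. Turns about z with light friction (0.08 N m), stays where left; range 1.3 rad either way from the stand's +y; starts 0.75 to 1.0 rad counter-clockwise (from above) of +y. The cup always lies clockwise of that
Not all that is in view belongs to the job. Leave any purple look-alike of the part that bears cup_rim alone.

How it is judged:
On the way, in this order (a step that is already met when the one before it is completed fails the run):
1. the spout points at the middle of the cup and the nozzle is let go, the lever not yet pressed (x of cup_rim in the frame of nozzle_grip above 0.05 m and y of cup_rim in the frame of nozzle_grip between -0.018 and 0.018 m and contact force between the fingers and nozzle below 0.2 N and distance of lever_tongue from where it was at the start of the episode below 0.008 m), for 0.2 s.
2. the fingers hold the lever with its tongue level with the pointer (z of lever_tongue in the frame of pointer_tip between -0.005 and 0.005 m and contact force between the fingers and lever above 1 N), for 1 s.
At the end, for the whole second after the job is handed in: the spout's line passes within 18 mm of the cup's centre; the fingers press on the lever (more than 1 N) and its tongue is level with the pointer's tip within 5 mm, through the last second (all of step 2 and x of cup_rim in the frame of nozzle_grip above 0.05 m and y of cup_rim in the frame of nozzle_grip between -0.018 and 0.018 m); the arm keeps its last pose, push and grip.
It fails at once if the lever is pressed down while the nozzle points past the cup (distance of lever_tongue from where it was at the start of the episode above 0.008 m and (y of cup_rim in the frame of nozzle_grip above 0.03 m or y of cup_rim in the frame of nozzle_grip below -0.03 m or x of cup_rim in the frame of nozzle_grip below 0 m)).
It fails at once if the set pointer is shifted on its post by more than 4 mm (distance of pointer_tip from where it was at the start of the episode above 0.004 m).
It fails at once if the catch cup is pushed more than 15 mm or tipped (distance of cup_rim from where it was at the start of the episode above 0.015 m or angle between cup_rim's own z axis and vertical above 0.3 rad).
It fails at once if the screwdriver, tape measure or tape roll is moved more than 25 mm (distance of any of screwdriver, tape_rule, tape_roll from where it was at the start of the episode above 0.025 m).
It also fails if it takes over 51 s, if anything falls off the work surface, if the arm or the gripper's body presses on something with over 40 N, if the wrist force passes 120 N, or if a joint passes its speed limit or range.

## Working session

There is one attempt and no reset: what is moved stays moved. The work goes in short steps, Python scripts to look and compute and a tool call to move; the robot and the scene stay as the last step left them, time stands still between calls to the robot, and variables do not carry over. Pictures are saved under pics/ and viewed, at most 10 in all, crops included, and the job is handed in when it is done.

Besides the shell and the picture viewer there is one more tool, called after "Request:" as a command line: name --argument value ..., lists and objects as JSON in quotes. step_arm: Moves the arm, as the interface text tells. Its arguments: {"type":"object","properties":{"commands":{"type":"array"},"squeeze":{"type":"number"}},"required":["commands"]}

```bash
mkdir -p pics; cat > h.py <<'E'
import numpy as np,cv2
from station import monitor,eyes,finish_job
def snap(n,f):
    i=eyes.get_image(n); cv2.imwrite(f,i[:,:,::-1]); return i
def ray(n,u,v,ci=None):
    c=ci or eyes.camera_info(n); K=np.array(c["camera_matrix"]);E=np.array(c["extrinsics"])
    d=E[:3,:3]@np.linalg.solve(K,[u,v,1]); return E[:3,3],d
def atz(n,u,v,z,ci=None):
    o,d=ray(n,u,v,ci); return o+d*(z-o[2])/d[2]
def proj(n,p):
    c=eyes.camera_info(n); K=np.array(c["camera_matrix"]);E=np.array(c["extrinsics"])
    q=K@(E[:3,:3].T@(np.array(p)-E[:3,3])); return q[:2]/q[2]
E
python3 - <<'E'
from h import *
a=snap("scene","pics/s0.png");b=snap("top","pics/t0.png")
for n in("scene","top"):
    c=eyes.camera_info(n);print(n,np.round(c["camera_matrix"],1).tolist(),np.round(c["extrinsics"],3).tolist())
print(monitor.get_obs())
for n in("scene","top"):
    cv2.imwrite(f"pics/{n}_b.png",cv2.resize(cv2.imread(f"pics/{n[0]}0.png"),(800,600),interpolation=cv2.INTER_CUBIC))
E
```

```text
scene [[353.5, 0.0, 257.1], [0.0, 353.5, 193.1], [0.0, 0.0, 1.0]] [[0.629, -0.536, 0.563, -0.201], [-0.777, -0.44, 0.449, -0.519], [0.007, -0.72, -0.693, 0.938], [0.0, 0.0, 0.0, 1.0]]
top [[354.5, 0.0, 257.7], [0.0, 354.5, 196.3], [0.0, 0.0, 1.0]] [[-0.008, -0.998, 0.068, 0.438], [-1.0, 0.008, 0.005, 0.01], [-0.006, -0.068, -0.998, 1.166], [0.0, 0.0, 0.0, 1.0]]
{'t': 0.1, 'q': array([ 1.14702620e+00,  5.32813502e-02,  1.61413915e+00,  2.02946590e-05,
        1.47598030e+00, -1.19023091e-01]), 'dq': array([ 0.00014987,  0.0007361 , -0.00261776, -0.00019782, -0.00074502,
        0.00099275]), 'effort': array([-1.86866496e-04, -3.94902277e+01, -3.71363282e+01, -1.34017832e-04,
        3.99437413e-03, -2.00754749e-05]), 'tool_pos': array([0.18744486, 0.59597907, 0.40360202]), 'tool_rot': array([-4.76771616e-01, -3.10469292e+00,  2.72733210e-03]), 'contact_force': array([ 0.42541517, -0.28032087, -0.49799504]), 'wrist_torque': array([-0.02027936, -0.03000637,  0.00816703]), 'grip_force': 0.0, 'opening': 0.08543876633248225}
```

View pics/scene_b.png

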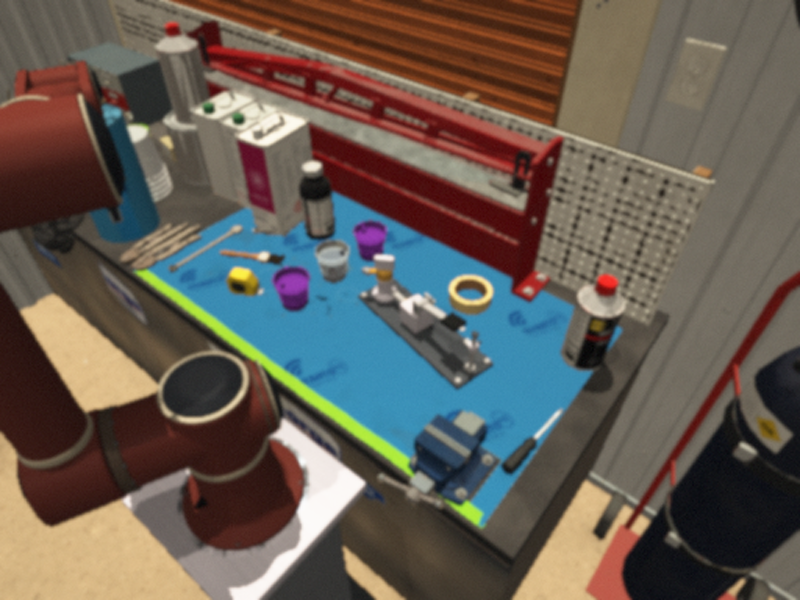

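View pics/top_b.png

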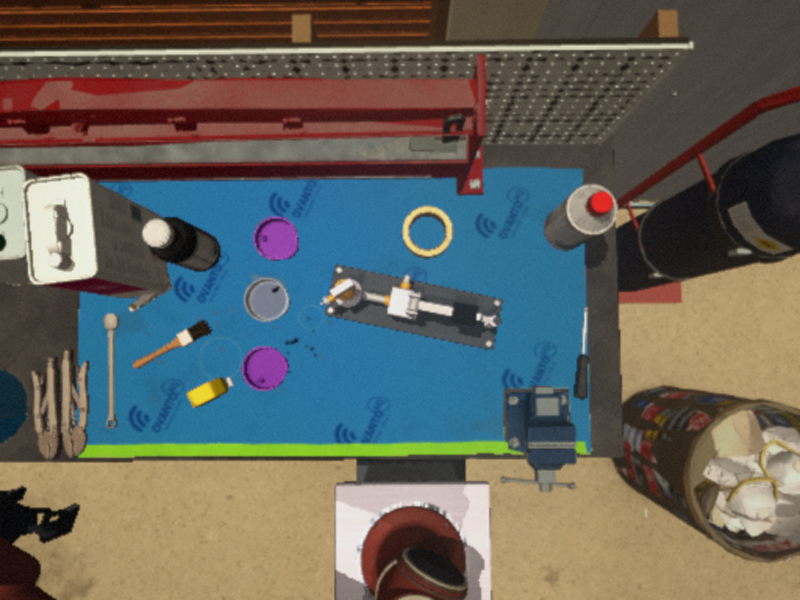

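The top view has three cups, in pixels of the 800x600 picture: purple at (277,238), purple at (265,368) and clear with grey contents at (267,299). The clear one fits the description. I'll check it in an enlarged crop.

```bash
python3 - <<'E'
from h import *
b=cv2.imread("pics/t0.png")
cv2.imwrite("pics/tc.png",cv2.resize(b[145:235,150:330],(800,400),interpolation=cv2.INTER_CUBIC))
s=cv2.imread("pics/s0.png")
cv2.imwrite("pics/sc.png",cv2.resize(s[145:255,190:330],(763,600),interpolation=cv2.INTER_CUBIC))
E
```

```text
(no output)
```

View pics/tc.png

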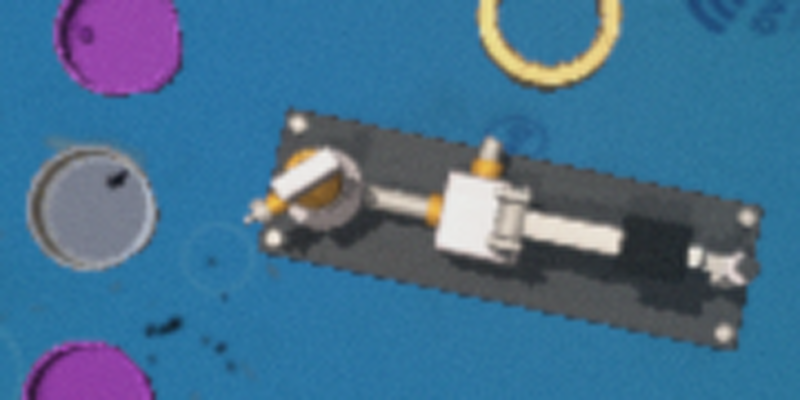

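View pics/sc.png

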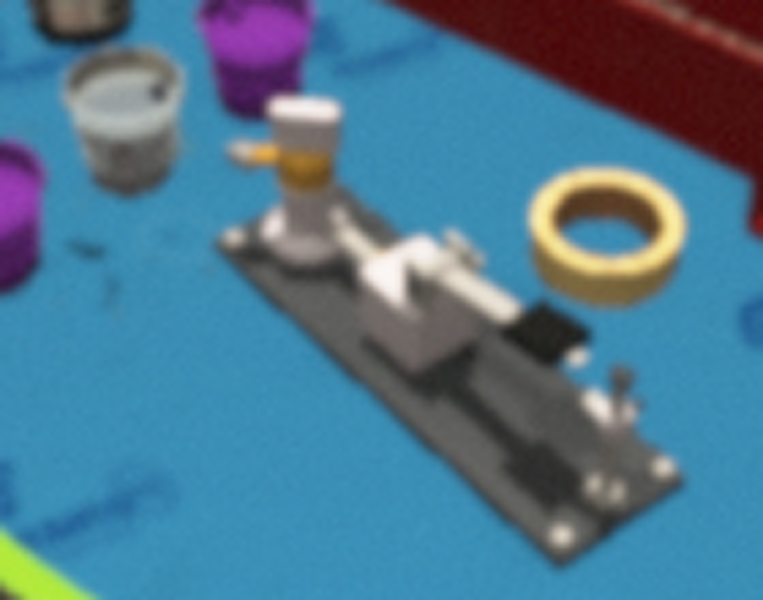

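The crop shows the clear cup with grey contents centred at (92,208), so it is the right one; the purple ones stay alone. The wing top is centred at about (308,174), with the spout tip at (248,218). The plate corners are (290,110), (763,205), (738,350) and (262,252), the pad is near (656,246), and the pointer is around (715,262).

```bash
python3 - <<'E'
from h import *
P=lambda u,v,z:atz("top",u/4.4444+150-.4,v/4.4444+145-.4,z)
c=[P(*x,.012) for x in[(290,110),(763,205),(738,350),(262,252)]]
print(np.round(c,3)); 
yv=(c[0]+c[3]-c[1]-c[2])/2; L=np.linalg.norm(yv); yv/=L; th=np.arctan2(-yv[0],yv[1])
xv=np.array([yv[1],-yv[0],0]); ctr=sum(c)/4; o=ctr+.02*yv
print("L",L,"W",np.linalg.norm(c[0]-c[3]),"th",th,"origin",o)
S=lambda x,y,z:(o+x*xv+y*yv)[:2].tolist()+[z]
N=S(0,.12,.116); print("nozzle from plate",N)
w=[P(276,190,.129),P(338,158,.129)];print("wing ctr",P(308,174,.129),"angle",np.arctan2(*( (w[0]-w[1])[[1,0]])), "spout", P(248,218,.082))
# rim: fit far/near/left/right extremes
cup=P(92,208,.082);print("cup",cup, "rim w",np.linalg.norm(P(27,208,.082)-P(157,208,.082)))
n=np.array(N);d=cup-n;print("dist",np.hypot(*d[:2]),"cup dir",np.arctan2(d[1],d[0]), "rel stand y",np.arctan2(d[1],d[0])-np.pi/2-th)
tip=P(248,218,.082);d=tip-n;print("spout len",np.hypot(*d[:2]),"dir",np.arctan2(d[1],d[0]),"rel",np.arctan2(d[1],d[0])-np.pi/2-th)
print("pad",P(656,246,.113),S(0,-.02-.1,.113)); 
# pointer in plane y_s~ -.157: project on scene
for z in(.074,.084,.094): print(z,"scene crop",(proj("scene",S(0,-.155,z))-[190,145])*5.45,"post top",(proj("scene",S(0,-.18,.124))-[190,145])*5.45)
print("tongue rest",(proj("scene",S(0,-.15,.109))-[190,145])*5.45)
E
```

```text
[[ 0.607  0.156  0.012]
 [ 0.533 -0.192  0.012]
 [ 0.427 -0.171  0.012]
 [ 0.502  0.176  0.012]]
L 0.3554626966143491 W 0.10686400079604845 th -0.2092349752966238 origin [0.52149398 0.01188226 0.012     ]
nozzle from plate [0.5464193775400781, 0.12926507262764736, 0.116]
wing ctr [0.54679576 0.12916004 0.129     ] angle 2.04235812707559 spout [0.52153667 0.17604555 0.082     ]
cup [0.52934913 0.28402003 0.082     ] rim w 0.09002065346782462
dist 0.15569357744062293 cup dir 1.6806572066476706 rel stand y 0.31909585514939787
spout len 0.052986438587942004 dir 2.059639987853989 rel 0.6980786363557163
pad [ 0.49813187 -0.10200149  0.113     ] [0.4965685884744593, -0.10550055268733605, 0.113]
0.074 scene crop [587.19930269 404.41815307] post top [624.85122325 371.64771537]
0.084 scene crop [588.65362753 393.22375708] post top [624.85122325 371.64771537]
0.094 scene crop [590.12557269 381.89373184] post top [624.85122325 371.64771537]
tongue rest [586.47656761 359.7965094 ]
```

```bash
cat >> h.py <<'E'
from scipy.spatial.transform import Rotation as R
def goal(p,ang):
    "TCP target p, tool x at world angle ang (mod pi), pointing down"
    o=monitor.get_obs();r=R.from_rotvec(o["tool_rot"]);a=r.as_matrix()[:,0];cur=np.arctan2(a[1],a[0])
    dy=-np.degrees((ang-cur+np.pi/2)%np.pi-np.pi/2)
    print("t",o["t"],"tool",o["tool_pos"].round(4),"xang",cur,"z",r.as_matrix()[:,2].round(4),"shift",(r.inv().apply(np.array(p)-o["tool_pos"])*1000).round(1),"yaw",dy, "q",o["q"].round(2))
E
python3 -c "
from h import *
goal([.5466,.1292,.39],2.08)"
```

```text
t 0.1 tool [0.1874 0.596  0.4036] xang 2.836843463558809 z [-8.0e-04 -1.6e-03 -1.0e+00] shift [-482.7 -337.5   14.1] yaw 43.36393621398308 q [ 1.15  0.05  1.61  0.    1.48 -0.12]
```

Request:
step_arm --commands '[[100,[-483,-337,14],43],[100,[-483,-337,14],43],[100,[-483,-337,14],43],[100,[-483,-337,14],43],[100,[-483,-337,14],43],[100,[-483,-337,14],43],[100,[-483,-337,14],43],[100,[-483,-337,14],43],[100,[-483,-337,14],43],[100,[-483,-337,14],43],[100,[-483,-337,14],43],[100,[-483,-337,14],43]]' --squeeze 40

```text
t: 1.6
tool_pos: [0.5467, 0.1303, 0.3903]
tool_rot: [-1.581, -2.714, 0.0]
contact_force: [-0.0, -0.3, -0.2]
opening: 0.0855
grip_force: 0.0
```

```bash
python3 - <<'E'
from h import *
goal([.5466,.1292,.39],2.08)
ci=eyes.camera_info("wrist");i=snap("wrist","pics/w0.png")
import json;json.dump({k:np.array(v).tolist() for k,v in ci.items() if k in("camera_matrix","extrinsics")},open("pics/w0.json","w"))
print(np.round(ci["extrinsics"],3))
print(proj("wrist",[.5466,.1292,.129]),proj("wrist",[.529,.284,.082]))
cv2.imwrite("pics/w0b.png",cv2.resize(i[:,:,::-1],(800,600),interpolation=cv2.INTER_CUBIC))
E
```

```text
t 1.6 tool [0.5467 0.1303 0.3903] xang 2.0867005213503016 z [-1.1e-03  3.0e-04 -1.0e+00] shift [-0.9 -0.6  0.3] yaw 0.3839115939095768 q [ 0.1  -0.09  1.78  0.    1.45 -0.41]
[[ 0.87   0.468  0.159  0.506]
 [ 0.494 -0.823 -0.28   0.202]
 [-0.     0.322 -0.947  0.358]
 [ 0.     0.     0.     1.   ]]
[257.01569551 198.90307344] [331.34967822  15.9262163 ]
```

View pics/w0b.png

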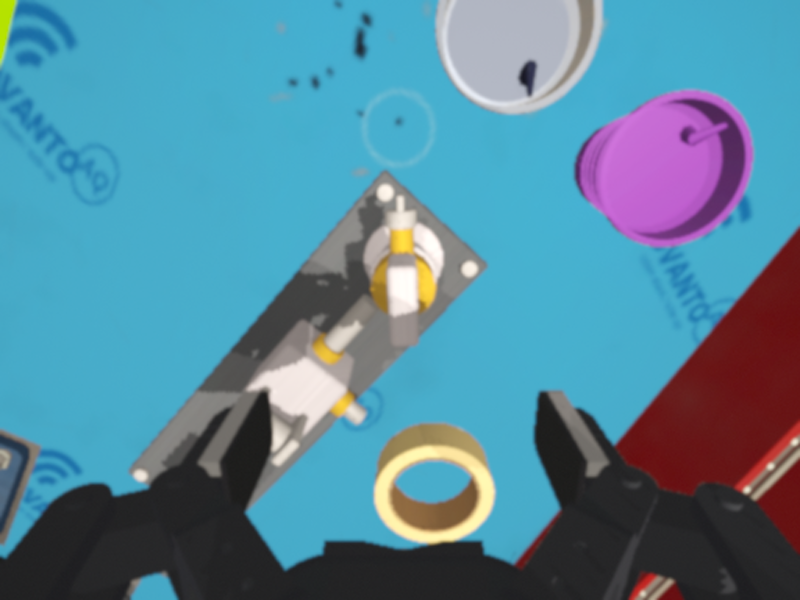

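The wrist view shows the wing top centred at about (403,305), running nearly vertical, with the spout tip at (400,197). The clear cup is at about (519,30), where it was predicted.

```bash
python3 - <<'E'
from h import *
P=lambda u,v,z:atz("wrist",u/1.5625,v/1.5625,z)
a=P(402,263,.129);b=P(404,346,.129);t=P(400,197,.082);c=(a+b)/2
print(a,b,np.linalg.norm(a-b),"c",c,"wing ang",np.arctan2(*(a-b)[[1,0]]),"tip ang",np.arctan2(*(t-[.5466,.1292,.082])[[1,0]]),np.hypot(*(t-c)[:2]),t)
goal([.5466,.1292,.275],2.08)
goal([.5466,.1292,.275],1.681)
E
```

```text
[0.5339115 0.1519775 0.129    ] [0.5578315  0.11208133 0.129     ] 0.046517421708850176 c [0.5458715  0.13202941 0.129     ] wing ang 2.1108894433625087 tip ang 2.1064188381707094 0.051421031207089477 [0.51892765 0.17582611 0.082     ]
t 1.65 tool [0.5465 0.1306 0.3904] xang 2.0875101655293533 z [-7.e-04  3.e-04 -1.e+00] shift [ -1.3  -0.6 115.4] yaw 0.4303007882765745 q [ 0.1  -0.09  1.78  0.    1.45 -0.41]
t 1.65 tool [0.5465 0.1306 0.3904] xang 2.0875101655293533 z [-7.e-04  3.e-04 -1.e+00] shift [ -1.3  -0.6 115.4] yaw 23.291316813996424 q [ 0.1  -0.09  1.78  0.    1.45 -0.41]
```

Request:
step_arm --commands '[[100,[0,0,50],-1],[100,[0,0,90],-1],[100,[0,0,115],-1],[100,[0,0,115],-1],[15,[0,0,115],-1],[15,[0,0,115],-1],[10,[0,0,115],-1],[10,[0,0,115],-1],[10,[0,0,115],-1],[10,[0,0,115],-1],[10,[0,0,115],-1],[10,[0,0,115],-1]]' --squeeze 30

```text
t: 3.15
tool_pos: [0.5471, 0.1296, 0.2767]
tool_rot: [-1.558, -2.728, 0.002]
contact_force: [-3.9, -1.2, 5.8]
opening: 0.0154
grip_force: 32.0
```

```bash
python3 -c "
from h import *
goal([.5466,.1292,.275],1.681);o=monitor.get_obs();print(o['opening'],o['grip_force'],o['contact_force'])"
```

```text
t 3.15 tool [0.5471 0.1296 0.2767] xang 2.103752818026374 z [-1.e-03 -7.e-04 -1.e+00] shift [-0.1 -0.6  1.7] yaw 24.221952250173324 q [ 0.1   0.02  1.87 -0.    1.25 -0.43]
0.015416247049737975 31.969543397426605 [-3.92066238 -1.23625109  5.7557007 ]
```

Request:
step_arm --commands '[[10,[0,0,0],4],[10,[0,0,0],8],[10,[0,0,0],12],[10,[0,0,0],16],[10,[0,0,0],20],[10,[0,0,0],24],[10,[0,0,0],24],[10,[0,0,0],24]]'

```text
t: 4.15
tool_pos: [0.5469, 0.1295, 0.2766]
tool_rot: [-2.091, -2.343, 0.003]
contact_force: [-6.0, -1.1, 7.8]
opening: 0.0155
grip_force: 32.1
```

```bash
python3 -c "
from h import *
goal([.5466,.1292,.275],1.681);o=monitor.get_obs();print(o['opening'],o['grip_force'],o['contact_force'],o['wrist_torque'])"
```

```text
t 4.15 tool [0.5469 0.1295 0.2766] xang 1.6845632196713733 z [-2.1e-03 -9.0e-04 -1.0e+00] shift [-0.2 -0.3  1.6] yaw 0.20415744864768207 q [ 0.1   0.02  1.87 -0.    1.25 -0.01]
0.015475120980022876 32.051441967487335 [-6.01415897 -1.11982283  7.78199402] [-0.37344583  0.86608581 -0.08681755]
```

Request:
step_arm --commands '[[100,[0,0,0],0],[100,[0,0,0],0],[100,[0,0,0],0],[100,[0,0,0],0],[100,[0,0,0],0],[100,[0,0,-50],0],[100,[0,0,-110],0],[100,[0,0,-110],0],[100,[0,0,-110],0],[100,[0,0,-110],0]]'

```text
t: 5.4
tool_pos: [0.5467, 0.1297, 0.3834]
tool_rot: [-2.09, -2.343, 0.004]
contact_force: [-0.0, -0.6, -0.5]
opening: 0.0852
grip_force: 0.0
```

```bash
python3 - <<'E'
from h import *
goal([.4966,-.1055,.35],1.36)
ci=eyes.camera_info("wrist");i=snap("wrist","pics/w1.png")
print(proj("wrist",[.5466,.1292,.129])*1.5625,proj("wrist",[.529,.284,.082])*1.5625)
for r in (.055,): print(proj("wrist",[.5466+r*np.cos(1.681),.1292+r*np.sin(1.681),.082])*1.5625)
cv2.imwrite("pics/w1b.png",cv2.resize(i[:,:,::-1],(800,600),interpolation=cv2.INTER_CUBIC))
E
```

```text
t 5.4 tool [0.5467 0.1297 0.3834] xang 1.6848624663227934 z [-3.7e-03 -4.0e-04 -1.0e+00] shift [-228.   -76.4   33.7] yaw 18.613248242506895 q [ 0.1  -0.08  1.78 -0.    1.45 -0.01]
[403.79927624 313.92044997] [404.5626779   -8.95358488]
[404.39025296 195.39359208]
```

View pics/w1b.png

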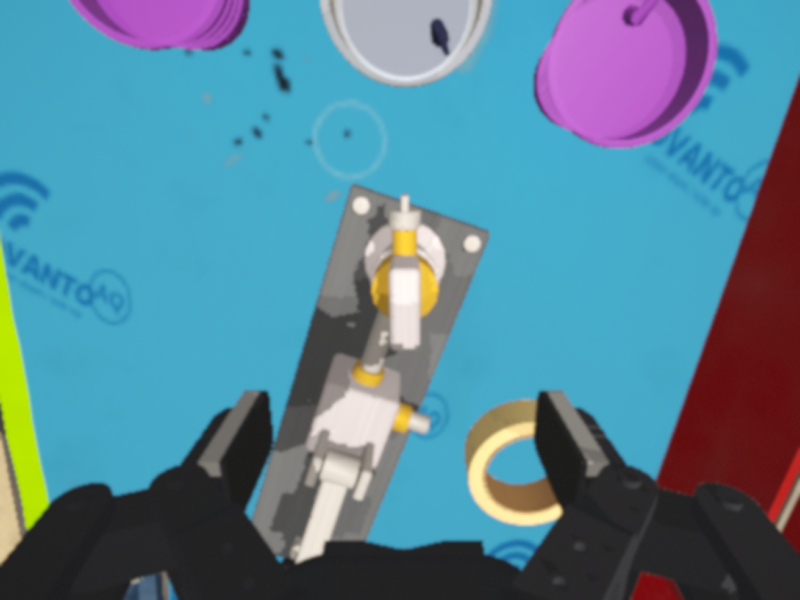

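The spout, head and cup line up: tip at (404,197), cup centre at about (406,-5). Next I'll shut the fingers and go to the side of the lever end to measure the pointer height.

```bash
python3 - <<'E'
from h import *
goal([.4575,-.097,.33],2.932)
E
```

```text
t 5.45 tool [0.5467 0.1297 0.3834] xang 1.684865407166224 z [-3.7e-03 -4.0e-04 -1.0e+00] shift [-215.1 -114.2   53.8] yaw -71.45554865414172 q [ 0.1  -0.08  1.78 -0.    1.45 -0.01]
```

Request:
step_arm --commands '[[0,[-55,-28,0],-10],[0,[-110,-56,0],-20],[0,[-160,-85,0],-30],[0,[-215,-114,0],-40],[0,[-215,-114,20],-50],[0,[-215,-114,40],-60],[0,[-215,-114,54],-70],[0,[-215,-114,54],-71],[0,[-215,-114,54],-71],[0,[-215,-114,54],-71],[0,[-215,-114,54],-71]]'

```text
t: 6.82
tool_pos: [0.4586, -0.0968, 0.3323]
tool_rot: [0.342, 3.122, -0.001]
contact_force: [0.6, 1.4, -0.2]
opening: 0.0001
grip_force: 0.0
```

```bash
python3 - <<'E'
from h import *
goal([.4966,-.1055,.35],2.932)
i=snap("wrist","pics/w2.png")
o=np.array([.5215,.0119]);th=-.209;yv=np.array([-np.sin(th),np.cos(th)])
S=lambda y,z:[*(o+y*yv),z]
for y,z in((-.12,.113),(-.15,.109),(-.157,.074),(-.157,.094),(-.18,.124)):print(y,z,proj("wrist",S(y,z))*1.5625)
cv2.imwrite("pics/w2b.png",cv2.resize(i[:,:,::-1],(800,600),interpolation=cv2.INTER_CUBIC))
E
```

```text
t 6.825 tool [ 0.4586 -0.0968  0.3323] xang 2.923475874710934 z [ 1.e-03 -4.e-04 -1.e+00] shift [-39.   -0.2 -17.6] yaw -0.4883964031042012 q [-0.37 -0.28  2.04 -0.    1.38 -1.72]
-0.12 0.113 [402.91511649 416.60250034]
-0.15 0.109 [340.27006201 412.37224715]
-0.157 0.074 [335.69955191 377.24323821]
-0.157 0.094 [330.30973249 396.16216877]
-0.18 0.124 [269.08133658 431.43390324]
```

View pics/w2b.png

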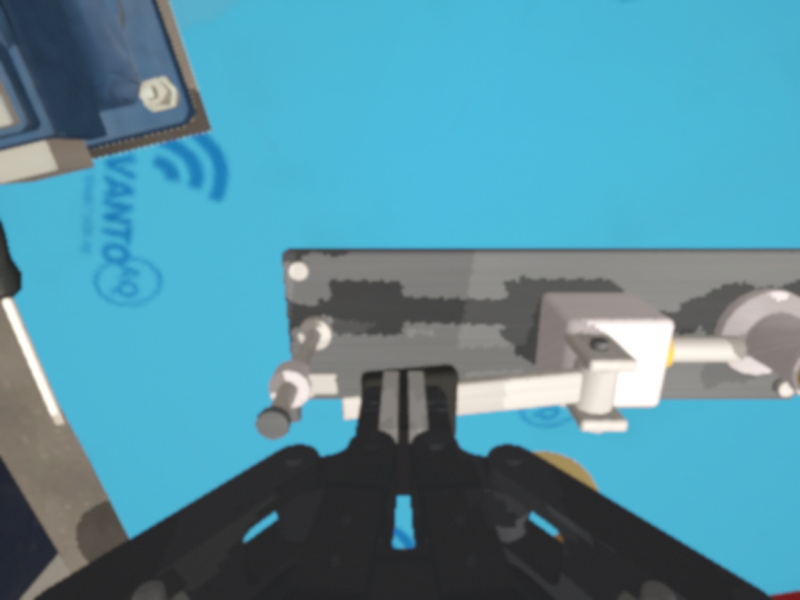

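The view shows the pointer tip at about (338,384), the tongue tip at about (343,408) and the post top at about (272,423). An enlarged crop will give the pointer height more precisely.

```bash
python3 - <<'E'
import cv2
i=cv2.imread("pics/w2.png")
cv2.imwrite("pics/w2c.png",cv2.resize(i[200:285,160:260],(700,595),interpolation=cv2.INTER_CUBIC))
E
```

```text
(no output)
```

View pics/w2c.png

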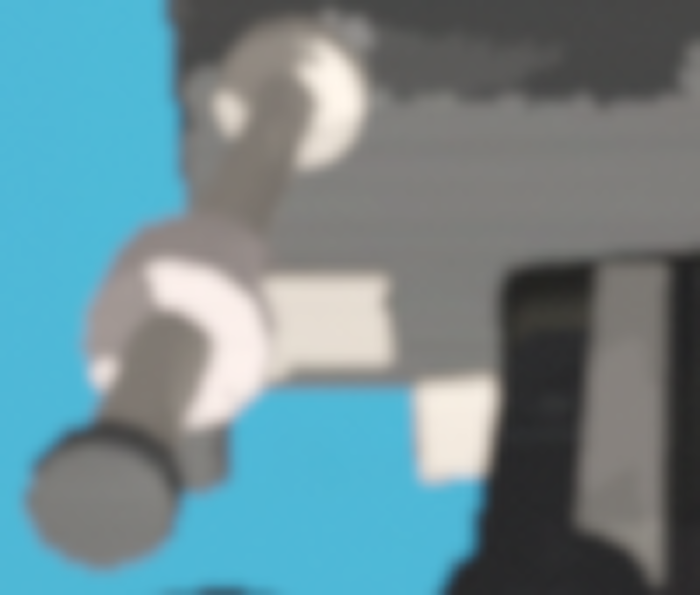

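```bash
python3 - <<'E'
from h import *
from scipy.optimize import least_squares
N=lambda u,v:np.array([160+u/7-.43,200+v/7-.43])
ob=dict(t=N(417,430),p=N(391,320),top=N(102,495))
def f(x):
    o=x[:2];th=x[2];yv=np.array([-np.sin(th),np.cos(th)]);S=lambda y,z:[*(o+y*yv),z]
    return np.r_[proj("wrist",S(-.02-.132*np.cos(.18),.1095))-ob["t"],proj("wrist",S(x[4],x[3]))-ob["p"],proj("wrist",S(-.18,.124))-ob["top"],(th+.212)/.01]
r=least_squares(f,[.5215,.0119,-.209,.085,-.157],x_scale=[.1,.1,.1,.01,.01]);print(r.x,r.fun)
x=r.x;yv=np.array([-np.sin(x[2]),np.cos(x[2])]);pad=x[:2]-.12*yv;print("pad",pad)
zp=x[3]-.001;a=np.arcsin((zp-.085)/.132);print("zp",zp,"a",a,"pad z",.085+.1*np.sin(a)+.01*np.cos(a))
goal([*pad,.113+.173+.010],x[2]+np.pi)
E
```

```text
[ 0.51915     0.01389044 -0.21564559  0.08746383 -0.15593242] [ 4.31147979e-01 -1.05260188e+00  3.15480975e-12 -8.52651283e-13
 -4.04062526e-01  1.02467782e+00 -3.64558716e-01]
pad [ 0.49347263 -0.10333018]
zp 0.08646382617002353 a 0.011089819507655937 pad z 0.09610834430553333
t 6.875 tool [ 0.4585 -0.0968  0.3323] xang 2.9235993275455976 z [ 9.e-04 -3.e-04 -1.e+00] shift [-35.5   1.2  36.3] yaw -0.13451552941916087 q [-0.37 -0.28  2.04  0.    1.38 -1.72]
```

Request:
step_arm --commands '[[0,[-35,1,0],0],[0,[-35,1,15],0],[0,[-35,1,30],0],[0,[-35,1,36],0],[0,[-35,1,36],0],[0,[-35,1,40],0],[0,[-35,1,44],0],[0,[-35,1,48],0],[0,[-35,1,52],0],[0,[-35,1,56],0],[0,[-35,1,56],0],[0,[-35,1,56],0]]'

```text
t: 8.38
tool_pos: [0.4932, -0.1038, 0.2765]
tool_rot: [0.341, 3.121, -0.002]
contact_force: [0.0, -3.6, 5.2]
opening: 0.0002
grip_force: 2.4
```

```bash
python3 - <<'E'
from h import *
goal([.4935,-.1033,.269],2.926)
i=snap("wrist","pics/w3.png")
x=[.51915,.01389];th=-.2156;yv=np.array([-np.sin(th),np.cos(th)])
q=[proj("wrist",[*(x+y*yv),z]) for y,z in((-.152,.0874),(-.156,.0874))];print(q)
u,v=np.mean(q,0).astype(int);u0,v0=u-50,min(v-40,299)
print(u0,v0);c=cv2.resize(i[v0:v0+85,u0:u0+100,::-1],(700,595),interpolation=cv2.INTER_CUBIC);cv2.imwrite("pics/w3c.png",c)
E
```

```text
t 8.375 tool [ 0.4932 -0.1038  0.2765] xang 2.9239999183999297 z [ 0.0016 -0.0014 -1.    ] shift [-0.2  0.6  7.5] yaw -0.11459623436581114 q [-0.36 -0.12  2.01 -0.    1.26 -1.71]
[array([205.76998836, 238.57227107]), array([199.05451422, 238.57976435])]
152 198
```

View pics/w3c.png

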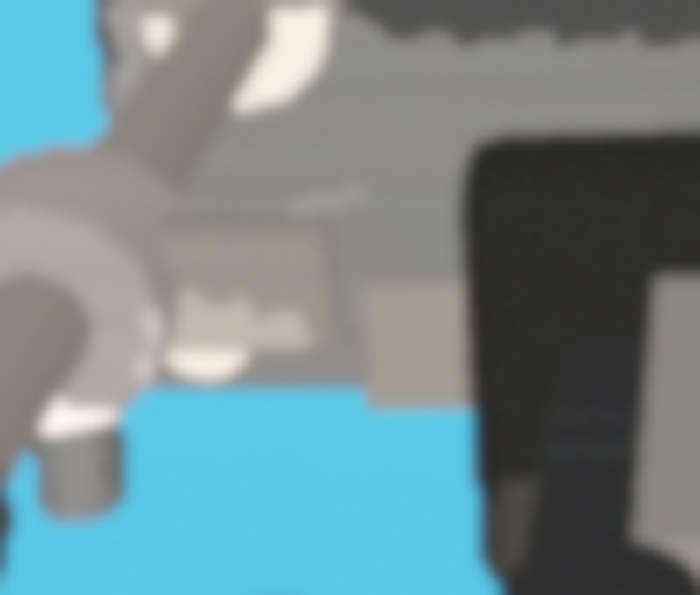

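The pointer tip's face centre is at row 286 and the tongue's at row 343 in the crop, so the tongue is still about 8 native pixels too high. I'll convert that to millimetres.

```bash
python3 - <<'E'
from h import *
x=[.51915,.01389];th=-.2156;yv=np.array([-np.sin(th),np.cos(th)])
for y,z in((-.152,.09),(-.156,.09),(-.156,.08),(-.156,.0875),(-.152,.0975),(-.152,.1)):
  print(y,z,(proj("wrist",[*(x+y*yv),z])-[152,198])*7)
o=monitor.get_obs();print(o["t"],o["tool_pos"],o["contact_force"])
E
```

```text
-0.152 0.09 [371.20213876 298.6936915 ]
-0.156 0.09 [323.5255442  298.74659025]
-0.156 0.08 [345.18462903 244.42097096]
-0.156 0.0875 [329.15940437 284.61566344]
-0.152 0.0975 [355.3754745  343.50260685]
-0.152 0.1 [349.79472448 359.30298976]
8.425 [ 0.49316262 -0.10379974  0.27649761] [-1.58543209 -3.19103412  4.56906669]
```

Request:
step_arm --commands '[[0,[0,0,2],0],[0,[0,0,4],0],[0,[0,0,6],0],[0,[0,0,7.5],0],[0,[0,0,7.5],0],[0,[0,0,7.5],0],[0,[0,0,7.5],0],[0,[0,0,7.5],0]]'

```text
t: 9.43
tool_pos: [0.4932, -0.1041, 0.2693]
tool_rot: [0.341, 3.121, -0.004]
contact_force: [-1.7, -5.2, 5.7]
opening: 0.0001
grip_force: 3.2
```

```bash
python3 - <<'E'
from h import *
goal([.4935,-.1033,.269],2.926);print(monitor.get_obs()["contact_force"])
i=snap("wrist","pics/w4.png")
x=[.51915,.01389];th=-.2156;yv=np.array([-np.sin(th),np.cos(th)])
for y,z in((-.152,.0877),(-.156,.0877),(-.156,.0977)): print((proj("wrist",[*(x+y*yv),z])-[150,200])*7)
cv2.imwrite("pics/w4c.png",cv2.resize(i[200:285,150:250,::-1],(700,595),interpolation=cv2.INTER_CUBIC))
E
```

```text
t 9.425 tool [ 0.4932 -0.1041  0.2693] xang 2.9241125231574663 z [ 0.0014 -0.0025 -1.    ] shift [-0.1  0.8  0.3] yaw -0.1081444570058697 q [-0.36 -0.11  2.01 -0.    1.24 -1.71]
[-1.66820916 -5.1594527   5.72658261]
[380.79834661 312.39797044]
[331.82827804 312.42295403]
[306.48567548 376.43871461]
```

View pics/w4c.png

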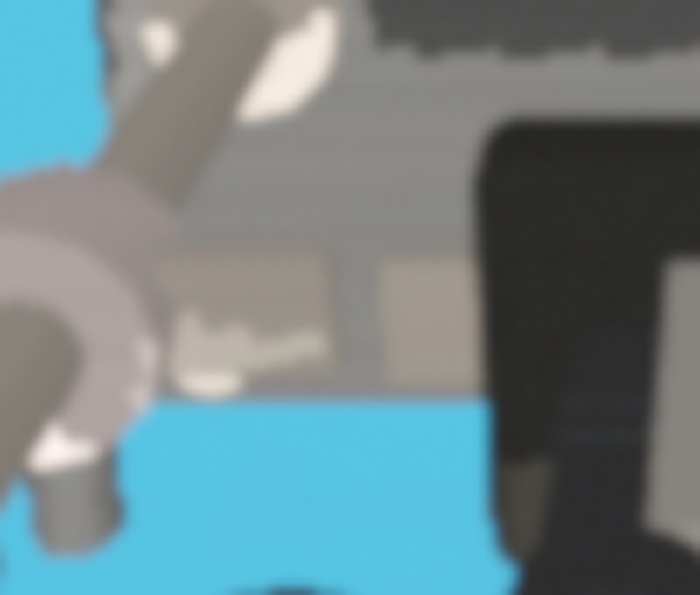

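The pointer face centre is at row 308 and the tongue's at row 323, so the tongue is about 2 mm high. That is already within tolerance, but I'll trim it by 1.2 mm and hold.

Request:
step_arm --commands '[[0,[0,0,0.6],0],[0,[0,0,1.2],0],[0,[0,0,1.2],0],[0,[0,0,1.2],0],[0,[0,0,1.2],0],[0,[0,0,1.2],0],[0,[0,0,1.2],0],[0,[0,0,1.2],0],[0,[0,0,1.2],0],[0,[0,0,1.2],0],[0,[0,0,1.2],0],[0,[0,0,1.2],0]]'

```text
t: 10.98
tool_pos: [0.4932, -0.1041, 0.2682]
tool_rot: [0.341, 3.121, -0.004]
contact_force: [-1.8, -3.8, 6.4]
opening: -0.0001
grip_force: 3.5
```

```bash
python3 -c "
from h import *
o=monitor.get_obs();print(o['t'],o['tool_pos'],o['contact_force']);print(finish_job())"
```

```text
10.975 [ 0.49319057 -0.10408546  0.26821875] [-1.75562922 -3.81959457  6.4275872 ]
the job is handed in; nothing more can be done
None
```

I turned the nozzle to point at the clear cup, let go of it, then pressed the lever to within about 1–2 mm of the pointer by my estimate; I handed the job in at about 11 s, still holding it with about 6 N, and no verdict came back.

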